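# Shut the sanding block in its gated bench bay

### The arm

A 7-joint arm with a two-finger parallel gripper is mounted at the origin on a cart in front of the work surface, level with it; the furniture and walls round the work are solid. World frame = base frame: x ahead of the robot, y to its left, z up, the work surface at z = 0. Lengths are in m, angles in degrees, forces in N, time in s.
With the tool pointing down it reaches from about 0.425 to 0.875 m from the base axis. Payload 9.9 kg.
Tool frame: the origin (TCP) lies at the very end of the fingers, on their centre line; the grasp point (between the pads) lies 19 mm behind it; z points along the fingers, y is the line along which they close (so a half turn about z gives the same grasp; the last joint's range is limited). The gripper opens to 85 mm and grips with 20 to 120 N. Pads are 22 mm wide; open, the fingers measure 114 mm over their backs; the gripper's body (76 mm by 85 mm) begins 54 mm behind the grasp point. The pads swing forward as they close: fully open they stand 13 mm farther back than shut.
Start: joints at [-75.39, 32.985, 1.427, 82.34, -0.859, 64.687, -3.237], TCP at [0.224, 0.637, 0.231] pointing down, gripper open.
Joint ranges: [-157.87, 157.87], [-19.46, 123.44], [-87.15, 90], [11.01, 140.99], [-62.26, 242.26], [9.8, 113.94], [-161.44, 161.44]. Speed limits (degrees/s): [127.2, 127.2, 172.46, 172.46, 180, 180, 180].

### API

Orientations are given as a 3x3 rotation matrix whose columns are the frame's x, y, z axes.
In Python, from workcell import env gives the robot as it stands.
- The arm moves only by the shell command python3 shift.py 'ROWS'. ROWS is rows parted by semicolons, their numbers by spaces, 1 to 10 of them, each of 7 numbers: dx, dy, dz in m, then a rotation vector rx, ry, rz in degrees, then the opening from 0.0 (shut) to 1.0 (fully open); each row is the pose to reach, as a shift and turn from the pose commanded when the command began, along the tool's axes at that moment; what a row does not reach only later rows make up. A row lasts 1/8 s, in which the tool goes at most 0.0625 m and 10.7 degrees, less where a joint would pass 70% of its speed; a pose out of reach is approached as far as the arm can. The fingers move at their own pace and stop on an object; the grip force is fixed at half the most. Time passes only in rows, so rows that do not move let the fingers close. It prints the time, the measured TCP pose, the force, the opening and the grip force at its end.
- env.sense(): the state, without advancing time (a new reading comes with each control period).
- env.read_camera(name): name is "side" or "top"; returns a dict with "pixels" (384x512x3 uint8, red, green, blue), "fx", "fy", "cx", "cy" (pixels), "k1" (the pictures are not rectified: a ray, as slopes to the right and down, at radius r is drawn at 1 + k1 r^2 times it, then the intrinsics apply), "xyz" and "orientation" of the camera in the world. Camera axes: x right, y down, z forward; pixel columns grow to the right and rows downward; lengths in m; the calibration is good to about 2 mm. A picture is of the moment at which its call begins. There is no depth.
- env.close_job(): hands the job in; it is judged then, once.
The state is a dict: "clock": time; "joint_positions": joint angles; "joint_velocities": joint speeds; "joint_torque": joint torques, N m; "tcp_pos": TCP position; "tool_rot": TCP orientation; "force": force on the tool from outside, world axes, zero at the start; "torque": the same for the moment, N m; "finger_gap": opening from 0.0 (shut) to 1.0 (fully open); "gripper_force": force on a finger pad.
Only numpy, scipy, OpenCV 4.12 (cv2) and the standard library are available. Lean on these libraries where they do the work, as an engineer would, in place of code of your own. Each camera call takes 0.05 s, during which the arm holds its last target. There are 200 camera calls.

### The job

Put the sanding block away in the gated bay: slide it along the worktop, without lifting it, until it is home against the bay's back wall. Then take the gate out of its wooden rest, keep it upright and hang it on the bay's two hinge pins with the gate standing well open (half open or more), both eyes fully down on their brackets. Finally swing the gate shut and tip the latch arm over so it lies level across the gate's front, and leave the paint tin, the masking tape roll and the tape measure where they are.

Things in the scene. Friction and masses are not known exactly. Their poses are not given: they have to be found in the camera images.
- bay: Fixed plywood bay, no floor, open top. Origin on the worktop, middle of the opening, at the post fronts; x into the bay, y to its left (hinge side). Inside 150 mm wide, back wall at x = 125; walls 15 thick, 60 high. Posts x 0 to 25: hinge post y 75 to 105, 122 high; strike post y -75 to -115, 100 high, with a strip on its front (to x = -13, 90 high) that the shut gate's inner face meets.
- pin_low (a point): Foot of the lower hinge pin, on its bracket, at (-20, 90, 28) mm in the bay's frame. Steel pin 10 mm in diameter, 18 mm high, last 5 mm tapered to 4 mm. Its bracket is a tongue from the hinge post's front, 20 mm wide, 10 mm thick, rounded about the pin.
- pin_up (a point): Foot of the upper hinge pin, the same pin exactly 80 mm above the lower, at (-20, 90, 108) mm in the bay's frame; its bracket's underside is at z = 98, so the gate's lower eye must come in sideways below that bracket and above the lower pin's tip (z = 46).
- gate: Loose plywood gate, about 0.25 kg; panel 165 mm wide (its y), 120 high, 14 thick (its x). Origin under the panel's middle. Two hinge eyes at its +y end. Starts upright in the rest. Hung and shut, its axes agree with the bay's, underside 14 mm above the worktop; opened by angle a its yaw is the bay's minus a, free end coming out towards the robot. Hung, it swings freely and stays where left.
- eye_low (a point): Middle of the underside of the lower hinge eye, a 26 x 26 x 16 mm steel block with a 12.5 mm upright through hole, at (0, 95.5, 14) mm in the gate's frame; it rests on the lower bracket when hung.
- eye_up (a point): Middle of the underside of the upper hinge eye, the same 80 mm above the lower, at (0, 95.5, 94) mm in the gate's frame.
- rest: Fixed wooden rest, 120 x 80 x 40 mm, origin under its middle, with a slot along its y, 17 mm wide, its floor 12 mm above the worktop: the gate stands in it with its axes along the rest's (offset up to 12 mm along the slot).
- block: Wood sanding block, 70 mm (x) by 112 mm (y) by 36 mm high, 0.1 kg, loose; origin under its middle. It starts standing half out of the bay's opening, its long side roughly along the opening. Home, its centre is at x = 90 mm in the bay's frame.
- latch (a joint): Steel latch arm on the strike post, rad. 0: up, leaning 0.25 rad away from the opening (falls back there unless tipped past upright, 0.25); 1.82: level across the shut gate's front. Past upright it falls over by its own weight, tip towards the bay's +y. Arm 16 mm wide; pivot at (-38, -103, 75) mm in the bay's frame; it turns in the bay's plane x = -38 (8 mm thick).
- latch_tip (a point): Free end of the latch arm, 66 mm from its pivot.
- tin: Bystander: paint tin, 77 mm across, 77 mm high, origin under its middle.
- tape_roll: Bystander: masking tape roll lying flat, 104 mm across, 25 mm high, origin under its middle.
- tape_case: Bystander: black tape measure, 35 x 92 x 61 mm, origin under its middle.

How it is judged:
By the outcome, as a careful person would: the job done as asked, in the order asked, and still so for the second after the job is handed in, with the robot touching nothing.
It also fails if it takes over 67 s, if anything falls off the work surface, if the arm or the gripper's body presses on something with over 40 N, if the wrist force passes 120 N, or if a joint passes its speed limit or range.

## Working session

There is one attempt and no reset: what is moved stays moved. The work goes in short steps, Python scripts to look and compute and a shell command to move; the robot and the scene stay as the last step left them, time stands still between calls to the robot, and variables do not carry over. Pictures are saved under pics/ and viewed, at most 10 in all, crops included, and the job is handed in when it is done.

```bash
ls; mkdir -p pics
python3 - <<'E'
from workcell import env
import cv2
s=env.sense()
print(s)
for n in("side","top"):
    c=env.read_camera(n); cv2.imwrite(f"pics/{n}0.png",cv2.resize(c["pixels"][:,:,::-1],(800,600),interpolation=cv2.INTER_CUBIC))
    print({k:v for k,v in c.items() if k!="pixels"})
E
```

```text
pics
shift.py
workcell.py
{'clock': 0.0, 'joint_positions': array([-75.3910736 ,  33.03288436,   1.42282219,  82.38752578,
        -0.85886755,  64.68734942,  -3.23750897]), 'joint_velocities': array([ 0.06376158, -0.03045109,  0.05187387,  0.12888819, -0.07894749,
       -0.02298971,  0.0366694 ]), 'joint_torque': array([ 1.37449965e-04, -7.65752792e+01,  2.25082688e+00, -2.85967201e+01,
        1.54007447e-02,  1.28811621e-02, -5.50905804e-05]), 'tcp_pos': array([0.22415989, 0.63619442, 0.23043307]), 'tool_rot': array([[-9.43176893e-01,  3.32290719e-01, -4.76162123e-04],
       [ 3.32291047e-01,  9.43175492e-01, -1.62812108e-03],
       [-9.19050811e-05, -1.69383060e-03, -9.99998561e-01]]), 'force': array([-0.24146245,  0.99916038, -0.28448235]), 'torque': array([ 0.0263614 , -0.03025797,  0.02212826]), 'gripper_force': 0.0, 'finger_gap': 1.000549798310285}
{'fx': 475.0002618660151, 'fy': 475.0002618660151, 'cx': 256.47296988665653, 'cy': 194.67119738266942, 'k1': -0.111927079955236, 'xyz': array([ 0.52624414, -1.42236033,  0.77664537]), 'orientation': array([[ 0.99839408, -0.02791287,  0.04929643],
       [-0.05655486, -0.44058769,  0.89592636],
       [-0.00328848, -0.89727552, -0.44145875]])}
{'fx': 492.4209627676141, 'fy': 492.4209627676141, 'cx': 262.0889191484483, 'cy': 196.68464484045984, 'k1': 0.019526694476105378, 'xyz': array([ 0.3425038 , -0.06817808,  1.48950604]), 'orientation': array([[ 0.00507573, -0.9816251 ,  0.19075222],
       [-0.99998581, -0.00467408,  0.00255547],
       [-0.00161692, -0.19076248, -0.98163489]])}
```

View pics/side0.png

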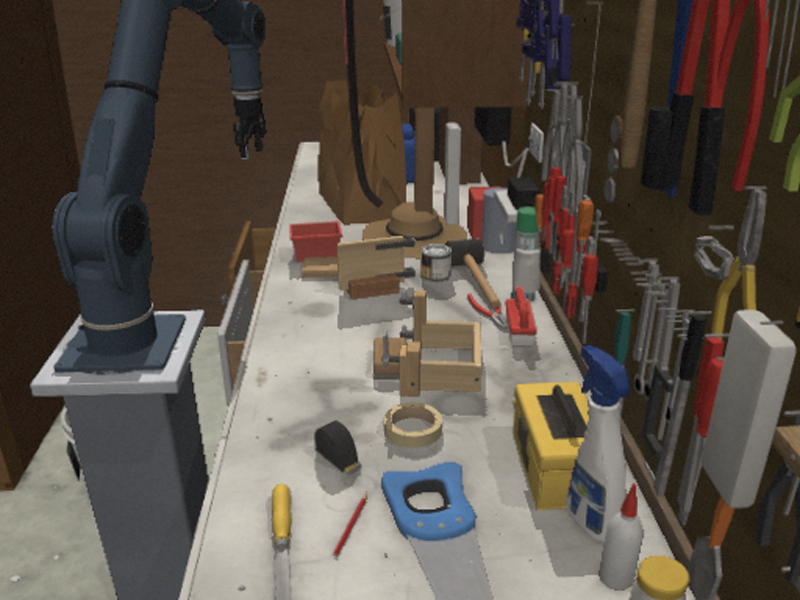

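View pics/top0.png

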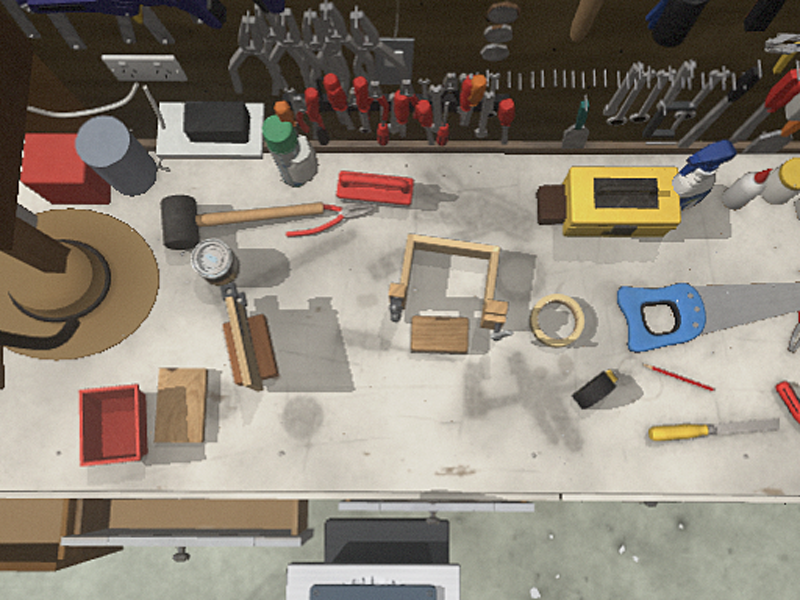

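```bash
cat > vis.py <<'E'
import numpy as np, cv2
from workcell import env
def ray(c,u,v):
    K=np.array([[c["fx"],0,c["cx"]],[0,c["fy"],c["cy"]],[0,0,1]])
    p=cv2.undistortPoints(np.array([[[u,v]]],float),K,np.array([c["k1"],0,0,0,0]))[0,0]
    # cv2 model is x_d = x(1+k1 r^2): the same as stated
    d=c["orientation"]@np.array([p[0],p[1],1.]); return d/np.linalg.norm(d)
def plane(c,u,v,z):
    d=ray(c,u,v); o=c["xyz"]; return o+d*(z-o[2])/d[2]
def tri(c1,p1,c2,p2):
    d1,d2=ray(c1,*p1),ray(c2,*p2)
    t=np.linalg.lstsq(np.c_[d1,-d2],c2["xyz"]-c1["xyz"],rcond=None)[0]
    a,b=c1["xyz"]+t[0]*d1,c2["xyz"]+t[1]*d2; return (a+b)/2,np.linalg.norm(a-b)
def proj(c,P):
    q=c["orientation"].T@(np.asarray(P,float)-c["xyz"]); q=q[:2]/q[2]
    q=q*(1+c["k1"]*(q@q)); return np.array([c["fx"]*q[0]+c["cx"],c["fy"]*q[1]+c["cy"]])
def cams(): return env.read_camera("top"),env.read_camera("side")
def mosaic(name,tiles,s):
    """tiles: (cam,x0,y0,w,h); ticks each 10 px"""
    out=[]
    H=max(t[4] for t in tiles)*s
    for c,x,y,w,h in tiles:
        im=cv2.resize(c["pixels"][y:y+h,x:x+w,::-1],(w*s,h*s),interpolation=cv2.INTER_CUBIC)
        im=cv2.copyMakeBorder(im,0,H-h*s,0,0,cv2.BORDER_CONSTANT)
        for k in range(-(-x//10)*10,x+w,10): cv2.line(im,((k-x)*s,0),((k-x)*s,5 if k%50 else 12),(0,0,255),1)
        for k in range(-(-y//10)*10,y+h,10): cv2.line(im,(0,(k-y)*s),(5 if k%50 else 12,(k-y)*s),(0,0,255),1)
        out.append(im)
    cv2.imwrite("pics/"+name,np.hstack(out))
E
python3 - <<'E'
from vis import *
t,s=cams()
np.savez("c0.npz",t=t["pixels"],s=s["pixels"])
mosaic("top1.png",[(t,240,140,95,95),(t,135,170,60,85)],5)
mosaic("side1.png",[(s,230,180,80,75),(s,195,145,78,50)],5)
E
```

```text
(no output)
```

View pics/top1.png

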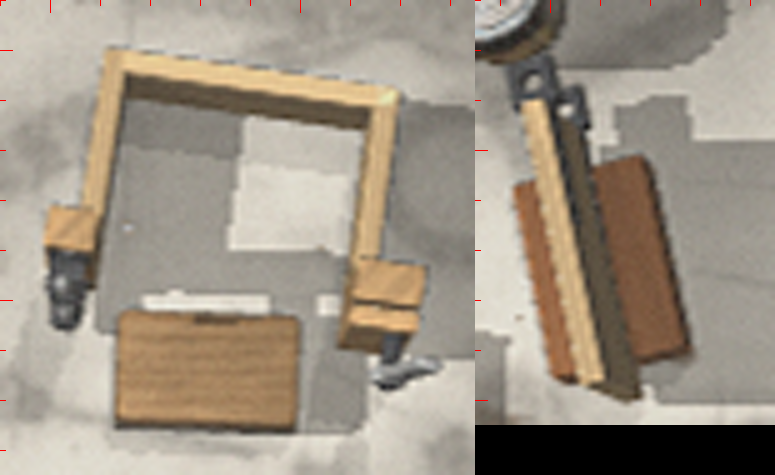

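View pics/side1.png

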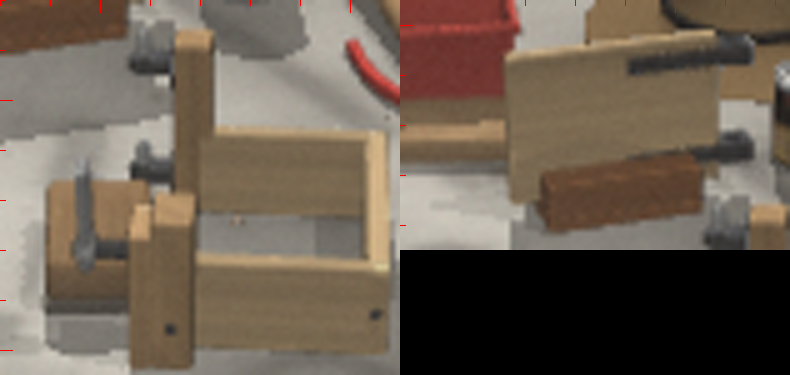

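The top view shows the bay (back corners at about px (261,150) and (320,159)), the block in front of it, and the gate with its eyes towards the tin. The side view confirms the gate is upright in the rest and the latch is up. Next I cast these points onto planes at known heights.

```bash
cat > m1.py <<'E'
from vis import *
t,s=cams()
T=lambda X,Y:(240+X/5-.4,140+Y/5-.4)
G=lambda X,Y:(135+(X-475)/5-.4,170+Y/5-.4)
S=lambda X,Y:(230+X/5-.4,180+Y/5-.4)
SG=lambda X,Y:(195+(X-400)/5-.4,145+Y/5-.4)
def rigid(obs):
    m=np.array([o[0] for o in obs],float);w=np.array([o[1][:2] for o in obs])
    a,b=m-m.mean(0),w-w.mean(0)
    th=np.arctan2((a[:,0]*b[:,1]-a[:,1]*b[:,0]).sum(),(a*b).sum())
    R=np.array([[np.cos(th),-np.sin(th)],[np.sin(th),np.cos(th)]]);p=w.mean(0)-R@m.mean(0)
    return p,th,R,w-(m@R.T+p)
bt=[((.140,.090),plane(t,*T(107,48),.06)),((.140,-.090),plane(t,*T(400,94),.06)),
((.125,.075),plane(t,*T(127,73),.06)),((.125,-.075),plane(t,*T(370,106),.06)),
((.025,.105),plane(t,*T(47,206),.122)),((.0,.105),plane(t,*T(43,247),.122)),
((.025,-.115),plane(t,*T(426,265),.1)),((.025,-.075),plane(t,*T(362,258),.1))]
bs=[((.140,-.090),plane(s,*S(388,268),.06)),((.140,-.090),plane(s,*S(388,351),0)),
((.025,-.115),plane(s,*S(194,368),0)),((.0,-.115),plane(s,*S(160,199),.1)),((.025,-.115),plane(s,*S(196,199),.1)),((.025,.105),plane(s,*S(208,31),.122)),((0,.105),plane(s,*S(177,31),.122)),((.14,.09),plane(s,*S(385,131),.06))]
for n,o in(("top",bt),("side",bs),("both",bt+bs)):
    p,th,R,r=rigid(o); print(n,p.round(4),np.degrees(th).round(2),(r*1000).round(1).tolist())
    print(" pin",(p+R@[-.02,.09]).round(4))
k=[((.035,.056),plane(t,*T(118,312),.036)),((.035,-.056),plane(t,*T(300,317),.036)),((-.035,-.056),plane(t,*T(297,427),.036)),((-.035,.056),plane(t,*T(116,425),.036))]
q,a,_,r=rigid(k);print("block",q.round(4),np.degrees(a).round(2),(r*1000).round(1).tolist())
print("  in bay",(R.T@(q-p)).round(4))
h=plane(t,*G(533,82),.122);print("eye hole top",h.round(4))
e1=plane(t,*G(534,98),.132);e2=plane(t,*G(592,383),.132);print("panel top ends",e1.round(4),e2.round(4),np.linalg.norm(e1-e2))
print("yaw",np.degrees(np.arctan2(*(-(e1-e2)[[0]],(e1-e2)[1]))))
f1=plane(s,*SG(508,55),.132);f2=plane(s,*SG(714,33),.132);print("side panel top",f1.round(4),f2.round(4))
re=[((.04,.06),(641,157)),((.04,-.06),(690,350)),((-.04,.06),(514,186)),((-.04,-.06),(561,381))]
# rest axes: y along slot
rr=[(m,plane(t,*G(*u),.04)) for m,u in re]
q,a,_,r=rigid(rr);print("rest",q.round(4),np.degrees(a).round(2),(r*1000).round(1).tolist())
E
python3 m1.py
```

```text
top [ 0.6153 -0.1285] -8.04 [[-0.5, -1.4], [-3.2, 0.8], [0.9, -0.8], [2.0, 1.9], [-0.6, 1.0], [0.3, -0.5], [1.4, 1.0], [-0.3, -1.9]]
 pin [ 0.6081 -0.0366]
side [ 0.6171 -0.1198] -8.63 [[-1.5, -3.5], [1.7, -0.3], [1.5, -3.8], [7.6, 20.2], [3.9, 22.6], [-6.9, -12.0], [-2.2, -14.5], [-4.1, -8.7]]
 pin [ 0.6108 -0.0278]
both [ 0.6162 -0.124 ] -8.46 [[-1.9, -4.9], [-3.3, -2.9], [-0.4, -4.4], [1.8, -1.8], [-2.2, -3.3], [-1.4, -5.0], [1.4, -3.6], [-0.6, -6.4], [-1.0, 0.3], [2.3, 3.5], [2.0, 0.4], [8.2, 24.4], [4.5, 26.8], [-5.6, -7.9], [-1.0, -10.3], [-3.0, -4.9]]
 pin [ 0.6096 -0.032 ]
block [ 0.5738 -0.1216] -1.0 [[-1.0, -1.6], [-1.6, 1.2], [1.9, 2.4], [0.7, -2.0]]
  in bay [-0.0423 -0.0039]
eye hole top [0.6376 0.2645 0.122 ]
panel top ends [0.6262 0.2611 0.132 ] [0.4661 0.2212 0.132 ] 0.16502326540112383
yaw [-75.99683746]
side panel top [0.468  0.2224 0.132 ] [0.6228 0.2574 0.132 ]
rest [0.5428 0.2383] -74.55 [[-1.6, 1.9], [-1.5, 0.2], [1.8, -0.2], [1.3, -1.9]]
```

```bash
cat > go.py <<'E'
import sys,numpy as np
from workcell import env
# args: "x y z [yaw of tool y axis]" world waypoints -> shifts in tool axes
s=env.sense();R=s["tool_rot"];p=s["tcp_pos"]
y=np.degrees(np.arctan2(R[1,1],R[0,1]));print("t",round(s["clock"],2),"tcp",p.round(4),"yangle",y.round(2),"tilt",R[:2,2].round(4),"F",s["force"].round(1),"gap",round(s["finger_gap"],3))
for a in sys.argv[1:]:
    v=[float(k) for k in a.split()]
    r=R.T@[0,0,(v[3]-y) if len(v)>3 else 0]
    print((R.T@(np.array(v[:3])-p)).round(4),r.round(2))
E
python3 go.py "0.5 .35 .23 82" "0.506 -.117 .2 82" "0.506 -.117 .010 82"
python3 - <<'E'
import numpy as np
# cleaned side check of bay
exec(open('m1.py').read().split("for n,o in")[0])
p=np.array([.6153,-.1285]);th=np.radians(-8.04);R=np.array([[np.cos(th),-np.sin(th)],[np.sin(th),np.cos(th)]])
for P in [(.14,-.09,.06),(.14,-.09,0),(.025,-.115,0),(.025,-.075,.1),(.025,.105,.122),(0,.105,.122),(-.02,.09,.126),(-.02,.09,.046),(.14,.09,.06)]:
    w=np.r_[p+R@P[:2],P[2]]; u=proj(s,w); print(P,((u-[229.6,179.6])*5).round(0))
E
```

```text
t 0.3 tcp [0.2243 0.6365 0.231 ] yangle 70.59 tilt [-0.0002 -0.0006] F [-0.2 -0.8 -1.2] gap 1.002
[-0.3553 -0.1786  0.0011] [-0.000e+00 -1.000e-02 -1.141e+01]
[-0.5161 -0.617   0.0314] [-0.000e+00 -1.000e-02 -1.141e+01]
[-0.5161 -0.6169  0.2214] [-0.000e+00 -1.000e-02 -1.141e+01]
(0.14, -0.09, 0.06) [390. 271.]
(0.14, -0.09, 0) [386. 358.]
(0.025, -0.115, 0) [191. 373.]
(0.025, -0.075, 0.1) [197. 192.]
(0.025, 0.105, 0.122) [214.  28.]
(0, 0.105, 0.122) [175.  27.]
(-0.02, 0.09, 0.126) [143.  30.]
(-0.02, 0.09, 0.046) [143. 140.]
(0.14, 0.09, 0.06) [387. 130.]
```

```bash
python3 shift.py '-0.06 -0.02 0 0 0 0 1; -0.12 -0.05 0 0 0 -4 1; -0.18 -0.08 0 0 0 -8 1; -0.24 -0.11 0 0 0 -11.4 .5; -0.30 -0.15 0 0 0 -11.4 .5; -0.36 -0.18 0 0 0 -11.4 .5; -0.39 -0.23 0 0 0 -11.4 .5; -0.41 -0.29 0 0 0 -11.4 .5; -0.43 -0.35 0 0 0 -11.4 .5; -0.45 -0.41 0 0 0 -11.4 .5'
python3 go.py "0.506 -.117 .1 82"  "0.506 -.117 .010 82"
```

```text
clock: 1.65
tcp_pos: [0.5127, 0.1207, 0.2315]
tool_rot: [[-0.99, 0.14, 0.001], [0.14, 0.99, 0.0], [-0.001, 0.0, -1.0]]
force: [1.0, 0.1, 1.3]
finger_gap: 0.498
gripper_force: 0.0
t 1.65 tcp [0.5127 0.1207 0.2315] yangle 81.98 tilt [0.0006 0.    ] F [1.  0.1 1.3] gap 0.498
[-0.0264 -0.2364  0.1315] [-0.    0.   -0.02]
[-0.0264 -0.2364  0.2215] [-0.    0.   -0.02]
```

```bash
python3 shift.py '-0.01 -0.06 0 0 0 0 .5; -0.02 -0.12 0 0 0 0 .5; -0.02 -0.18 .04 0 0 0 .5; -0.026 -0.2364 .09 0 0 0 .5; -0.026 -0.2364 .14 0 0 0 .5; -0.026 -0.2364 .19 0 0 0 .5; -0.026 -0.2364 .2205 0 0 0 .5; -0.026 -0.2364 .2205 0 0 0 .5;-0.026 -0.2364 .2205 0 0 0 .5'
python3 go.py "0.506 -.117 .010 82"
python3 - <<'E'
import numpy as np
th=np.radians(-8.04);R=np.array([[np.cos(th),-np.sin(th)],[np.sin(th),np.cos(th)]])
from workcell import env
print((R.T@(env.sense()["tcp_pos"][:2]-[.6153,-.1285])).round(4))
E
```

```text
clock: 2.78
tcp_pos: [0.5063, -0.115, 0.0119]
tool_rot: [[-0.99, 0.139, 0.001], [0.139, 0.99, -0.0], [-0.001, -0.0, -1.0]]
force: [0.3, -0.6, 0.6]
finger_gap: 0.501
gripper_force: 0.0
t 2.77 tcp [ 0.5063 -0.115   0.0119] yangle 81.99 tilt [ 0.0013 -0.0003] F [ 0.3 -0.6  0.6] gap 0.501
[-0.     -0.002   0.0019] [-0.   -0.   -0.01]
[-0.1098 -0.0019]
```

```bash
python3 shift.py '-0.02 0 0 0 0 0 .5; -0.035 0 0 0 0 0 .5; -0.05 0 0 0 0 0 .5; -0.065 0 0 0 0 0 .5; -0.08 0 0 0 0 0 .5; -0.095 0 0 0 0 0 .5; -0.11 0 0 0 0 0 .5; -0.125 0 0 0 0 0 .5; -0.138 0 0 0 0 0 .5; -0.145 0 0 0 0 0 .5'
python3 - <<'E'
from vis import *
t,s=cams()
mosaic("a.png",[(t,240,140,95,95),(s,230,175,80,80)],4)
E
```

```text
clock: 4.03
tcp_pos: [0.65, -0.1351, 0.012]
tool_rot: [[-0.99, 0.139, 0.001], [0.139, 0.99, -0.0], [-0.001, -0.0, -1.0]]
force: [-1.7, 0.2, 0.9]
finger_gap: 0.5
gripper_force: 1.0
```

View pics/a.png

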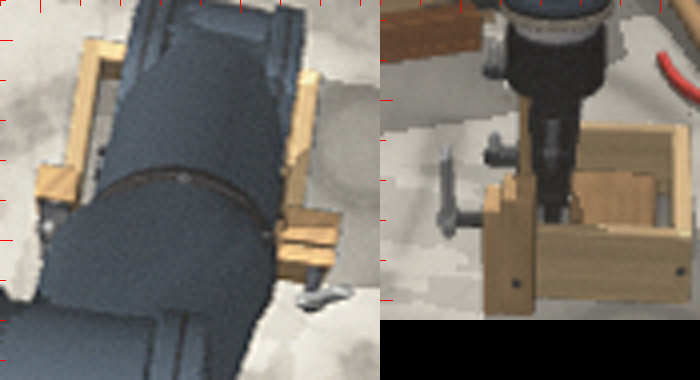

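The side view shows the block inside the bay, with a gap of about 10 mm left at px ~(296,222). I'll push on gently.

```bash
python3 shift.py '-0.003 0 0 0 0 0 .5; -0.006 0 0 0 0 0 .5; -0.008 0 0 0 0 0 .5; -0.010 0 0 0 0 0 .5'
python3 shift.py '-0.002 0 0 0 0 0 .5; -0.003 0 0 0 0 0 .5;-0.003 0 0 0 0 0 .5'
```

```text
clock: 4.62
tcp_pos: [0.6589, -0.1365, 0.0108]
tool_rot: [[-0.99, 0.139, -0.0], [0.139, 0.99, -0.0], [0.0, -0.0, -1.0]]
force: [-2.3, -0.0, 1.3]
finger_gap: 0.502
gripper_force: 1.0
clock: 5.0
tcp_pos: [0.6608, -0.1367, 0.0107]
tool_rot: [[-0.99, 0.14, -0.002], [0.14, 0.99, 0.0], [0.002, 0.0, -1.0]]
force: [-5.9, 2.2, 4.2]
finger_gap: 0.5
gripper_force: 3.0
```

```bash
python3 shift.py '-0.002 0 0 0 0 0 .5; -0.004 0 0 0 0 0 .5;-0.004 0 0 0 0 0 .5'
```

```text
clock: 5.38
tcp_pos: [0.6609, -0.1368, 0.0105]
tool_rot: [[-0.99, 0.14, -0.01], [0.14, 0.99, 0.002], [0.01, 0.0, -1.0]]
force: [-19.7, 4.4, 15.3]
finger_gap: 0.497
gripper_force: 10.1
```

```bash
python3 shift.py '0.01 0 0 0 0 0 .5; 0.03 0 0 0 0 0 .5; 0.04 0 -.04 0 0 0 .5; .04 0 -.09 0 0 0 .5; .05 0 -.14 0 0 0 .5; .05 0 -.19 0 0 0 .8; .05 0 -.22 0 0 0 1'
python3 go.py ".56 0 .23 94" ".5458 .2405 .23 104" ".5458 .2405 .095 104"
python3 - <<'E'
from vis import *
t,s=cams()
mosaic("b.png",[(t,235,135,100,100),(s,230,175,80,80)],4)
E
```

```text
clock: 6.25
tcp_pos: [0.6177, -0.1308, 0.234]
tool_rot: [[-0.99, 0.139, 0.005], [0.139, 0.99, -0.001], [-0.005, -0.0, -1.0]]
force: [-0.1, -1.1, -1.1]
finger_gap: 0.9
gripper_force: 0.0
t 6.25 tcp [ 0.6177 -0.1308  0.234 ] yangle 81.98 tilt [ 0.0049 -0.0008] F [-0.1 -1.1 -1.1] gap 0.9
[0.0754 0.1214 0.0036] [ -0.06  -0.   -12.02]
[0.1229 0.3576 0.0033] [ -0.11  -0.   -22.02]
[0.1236 0.3576 0.1383] [ -0.11  -0.   -22.02]
```

View pics/b.png

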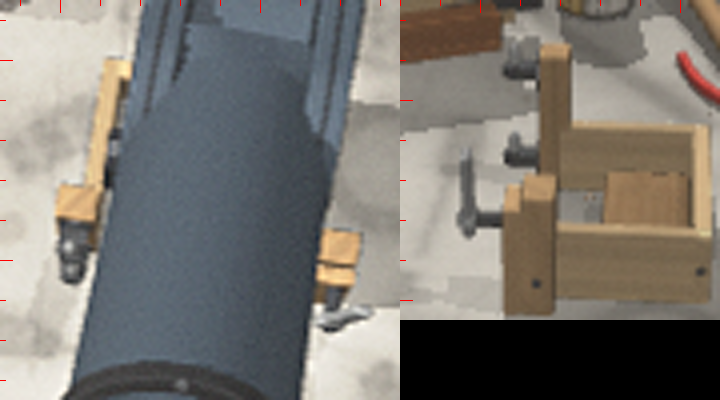

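The block's top now reaches the back wall in the side view (px ~(301,218)), so it's home, and the latch is undisturbed. Next is the gate.

```bash
python3 shift.py '.04 .05 0 0 0 -5 1; .07 .10 0 0 0 -10 1; .09 .16 0 0 0 -15 1; .1 .22 0 0 0 -20 1; .12 .28 0 0 0 -22 1; .123 .34 0 0 0 -22 1; .123 .3576 .0 0 0 -22 1; .123 .3576 .04 0 0 -22 1; .123 .3576 .05 0 0 -22 1'
python3 go.py ".5458 .2405 .095 104"
```

```text
clock: 7.48
tcp_pos: [0.5434, 0.2395, 0.1783]
tool_rot: [[-0.97, -0.241, -0.003], [-0.241, 0.97, -0.002], [0.004, -0.001, -1.0]]
force: [0.2, -1.2, 0.4]
finger_gap: 1.0
gripper_force: 0.0
t 7.47 tcp [0.5434 0.2395 0.1783] yangle 103.97 tilt [-0.0035 -0.0024] F [ 0.2 -1.2  0.4] gap 1.0
[-0.0029  0.0005  0.0833] [ 0.   -0.   -0.03]
```

```bash
python3 shift.py '-.003 .0005 .04 0 0 0 1; -.003 .0005 .075 0 0 0 1; -.003 .0005 .083 0 0 0 1;-.003 .0005 .083 0 0 0 .5; -.003 .0005 .083 0 0 0 0;-.003 .0005 .083 0 0 0 0;-.003 .0005 .083 0 0 0 0;-.003 .0005 .083 0 0 0 0;-.003 .0005 .083 0 0 0 0'
python3 go.py
```

```text
clock: 8.6
tcp_pos: [0.5477, 0.2421, 0.0987]
tool_rot: [[-0.97, -0.242, 0.001], [-0.242, 0.97, 0.0], [-0.001, 0.0, -1.0]]
force: [-1.4, -0.5, 7.1]
finger_gap: 0.157
gripper_force: 59.9
t 8.6 tcp [0.5477 0.2421 0.0987] yangle 103.98 tilt [0.0012 0.0005] F [-1.4 -0.5  7.1] gap 0.157
```

```bash
python3 shift.py '0 0 -.01 0 0 0 0; 0 0 -.025 0 0 0 0; 0 0 -.042 0 0 0 0; 0 0 -.042 0 0 0 0; 0 0 -.042 0 0 0 0'
python3 go.py ".4737 -.0524 .138" ".548 .242 .138"
python3 - <<'E'
from vis import *
t,s=cams()
mosaic("c.png",[(t,135,165,65,90),(s,190,135,90,65)],5)
E
```

```text
clock: 9.22
tcp_pos: [0.5471, 0.2419, 0.1398]
tool_rot: [[-0.97, -0.242, -0.0], [-0.242, 0.97, -0.0], [0.0, -0.0, -1.0]]
force: [-0.8, 0.4, -3.0]
finger_gap: 0.156
gripper_force: 58.7
t 9.22 tcp [0.5471 0.2419 0.1398] yangle 103.99 tilt [-0. -0.] F [-0.8  0.4 -3. ] gap 0.156
[ 0.1424 -0.2678  0.0018] [0. 0. 0.]
[-0.0009 -0.0001  0.0018] [0. 0. 0.]
```

View pics/c.png

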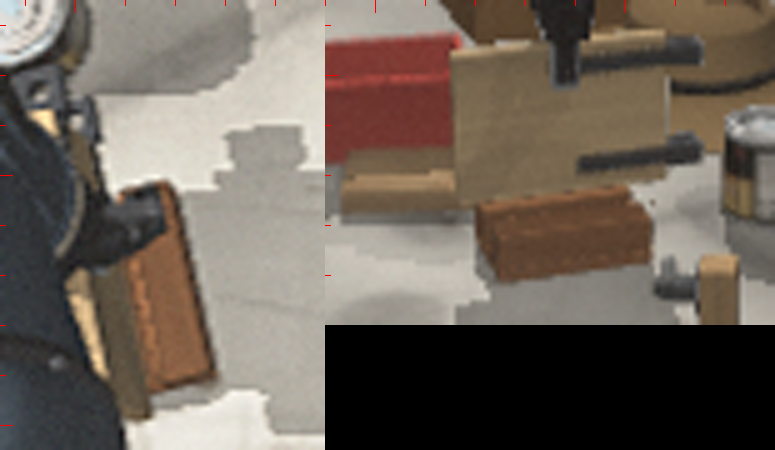

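Run:
```python
from vis import *
t,s=cams()
print(plane(t,142.6,182,.163))
tcp=env.sense()["tcp_pos"];print(tcp)
print("nominal", tcp[:2]+.0955*np.array([.970,.242]))
# side: panel top corners (hung height .173) at tile (455,52)?,(665,30)
for X,Y in((455,52),(666,30)): print(plane(s,190+(X-325)/5-.4,135+Y/5-.4,.173))
for X,Y in((452,207),(666,180)): print(plane(s,190+(X-325)/5-.4,135+Y/5-.4,.053))
```

```text
[0.63996162 0.26504593 0.163     ]
[0.54697928 0.24182269 0.13924907]
nominal [0.63961428 0.26493369]
[0.46735591 0.22427754 0.173     ]
[0.62461291 0.26125301 0.173     ]
[0.46051275 0.21477288 0.053     ]
[0.62401582 0.25543413 0.053     ]
```

```bash
python3 shift.py '.05 -.02 0 0 0 0 0; .09 -.04 0 0 0 0 0; .12 -.08 0 0 0 0 0; .1424 -.12 0 0 0 0 0; .1424 -.16 0 0 0 0 0;.1424 -.20 0 0 0 0 0;.1424 -.24 0 0 0 0 0;.1424 -.2678 0 0 0 0 0;.1424 -.2678 0 0 0 0 0'
python3 go.py
python3 - <<'E'
from vis import *
t,s=cams()
mosaic("d.png",[(t,225,150,80,85),(s,205,155,80,85)],5)
E
```

```text
clock: 10.55
tcp_pos: [0.4741, -0.0547, 0.1396]
tool_rot: [[-0.971, -0.238, 0.0], [-0.238, 0.971, -0.001], [0.0, -0.001, -1.0]]
force: [-0.3, -0.5, -3.2]
finger_gap: 0.153
gripper_force: 59.0
t 10.55 tcp [ 0.4741 -0.0547  0.1396] yangle 103.76 tilt [ 0.     -0.0008] F [-0.3 -0.5 -3.2] gap 0.153
```

View pics/d.png

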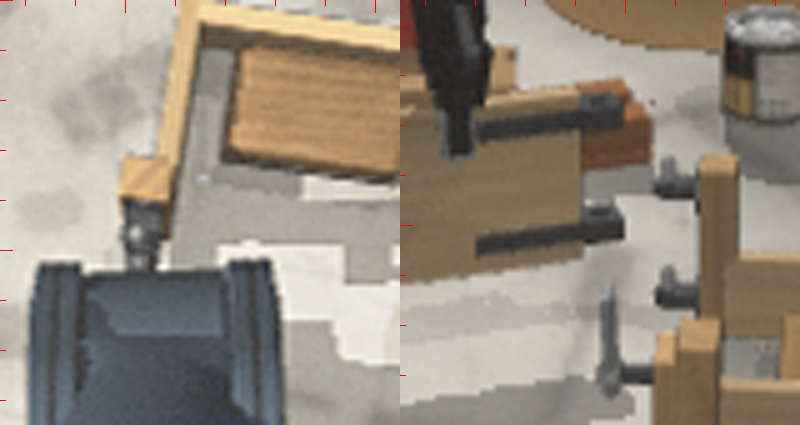

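The gate is held upright in front of the pins. In the side view the upper pin tip is at px ~(258,186.6), the lower at ~(258,211), and the upper eye's hole at ~(244.6,174).

Run:
```python
from vis import *
t,s=cams()
print("pin top", plane(t,253.2,196.8,.126))
print("pin side up", plane(s,258,186.6,.126), "low",plane(s,258,211,.046))
print("tri",tri(t,(253.2,196.8),s,(258,186.6)))
print("eye side",plane(s,244.6,174,.163))
S=env.sense();print("eye nominal",S["tcp_pos"]+.0955*-S["tool_rot"][:,0])
```

```text
pin top [ 0.60701073 -0.03955723  0.126     ]
pin side up [ 0.60712096 -0.04354179  0.126     ] low [ 0.60598364 -0.06013585  0.046     ]
tri (array([ 0.60736761, -0.03951781,  0.12410338]), np.float64(2.1692059961082708e-05))
eye side [ 0.56521323 -0.02441533  0.163     ]
eye nominal [ 0.56627766 -0.02803568  0.13967635]
```

Run:
```python
from workcell import env
import numpy as np
S=env.sense();R=S["tool_rot"];e=S["tcp_pos"]-.0955*R[:,0]
print(S["tcp_pos"],e,(R.T@(np.array([.608,-.038,e[2]])-e)).round(4),R[:2,2])
```

```text
[ 0.47364218 -0.05125026  0.13969696] [ 0.56627766 -0.02803568  0.13967635] [-0.038  -0.0198 -0.    ] [-0.00033822  0.00046205]
```

```bash
python3 shift.py '-.01 -.005 0 0 0 0 0; -.02 -.01 0 0 0 0 0; -.03 -.015 0 0 0 0 0; -.038 -.0198 0 0 0 0 0; -.038 -.0198 0 0 0 0 0; -.038 -.0198 0 0 0 0 0'
python3 - <<'E'
from vis import *
t,s=cams()
S=env.sense();R=S["tool_rot"];print(S["tcp_pos"],S["tcp_pos"]-.0955*R[:,0],S["force"])
mosaic("e.png",[(t,225,155,65,65),(s,225,155,50,70)],6)
E
```

```text
clock: 11.5
tcp_pos: [0.5151, -0.0623, 0.1397]
tool_rot: [[-0.97, -0.242, -0.001], [-0.242, 0.97, 0.0], [0.001, 0.0, -1.0]]
force: [-0.1, -0.6, -3.2]
finger_gap: 0.156
gripper_force: 59.0
[ 0.51504769 -0.06230087  0.13978934] [ 0.60771587 -0.03921718  0.13975174] [-0.24101762 -0.97918607 -2.77126787]
```

View pics/e.png

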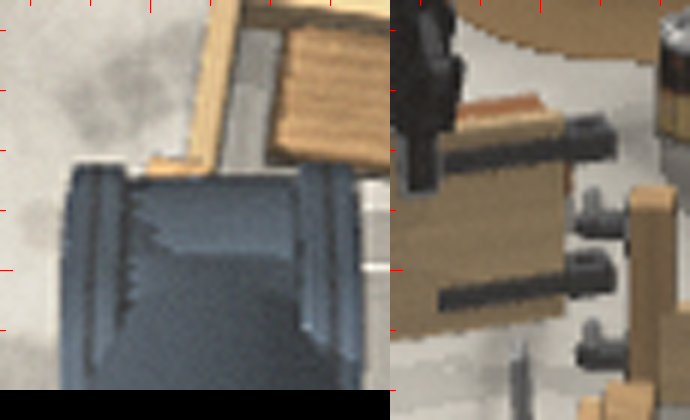

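The eyes and pins are aligned horizontally in the side view, with the eyes at px ~258.5 and the pins at ~258.2. The depth (y) needs a check.

Run:
```python
from vis import *
t,s=cams()
S=env.sense();R=S["tool_rot"];e=S["tcp_pos"]-.0955*R[:,0]
gx=-R[:,1];gy=-R[:,0]  # gate axes
for y in(-.034,-.038,-.042): print(y,proj(s,(.608,y,.126)),proj(s,(.608,y,.046)))
print("seen (258.3,185.8) (257.9,207.9)")
ez=S["tcp_pos"][2]-.0987+.012
for k in(0,.08):
  b=e.copy();b[2]=ez+.014+k
  c=[proj(s,b+.013*(i*gx+j*gy)+[0,0,h]) for h in(0,.016) for i in(-1,1) for j in(-1,1)]
  c=(np.array(c)-[224.6,154.6])*6+[390,0];print("eye box tile x",c[:,0].min().round(),c[:,0].max().round(),"y",c[:,1].min().round(),c[:,1].max().round())
g=cv2.cvtColor(s["pixels"],cv2.COLOR_RGB2GRAY)
print(g[184:194,253:266]);print(g[205:216,253:266]);print(g[172:184,250:264])
```

```text
-0.034 [258.09601416 185.33692969] [258.13902317 207.25673246]
-0.038 [258.1699772  185.86160557] [258.21139471 207.81964143]
-0.042 [258.24428739 186.38874979] [258.28409641 208.38511855]
seen (258.3,185.8) (257.9,207.9)
eye box tile x 562.0 622.0 y 247.0 300.0
eye box tile x 561.0 622.0 y 113.0 165.0
[[105  71 143 182 182 177 178 178 177 174 174 172 169]
 [102  73 129 180 182 178 179 180 177 175 174 172 170]
 [104  73 124 183 168 143 137 178 177 176 177 174 147]
 [ 98  87 145 182 126 121 115 160 178 177 175 155 151]
 [108 107 130 180 118 111 105 151 178 176 172 132 161]
 [108 112 128 178 115 110 101 131 158 157 172 101 123]
 [111 115 124 137  96 108  97  95 109  97 103  72  99]
 [112 111 106  93  90  80  80  92  89  86  81  90  92]
 [111 112  99  58  63  59  58  76  72  70  69  94  94]
 [110 113  96  51  56  52  53  58  60  57  58  91  94]]
[[101 113 175 178 179 177 181 183 183 183 184 151  95]
 [ 98 120 185 189 188 191 190 189 189 188 186 152  94]
 [119 150 185 188 188 183 186 190 188 188 188 153  94]
 [177 180 187 188 168 131 141 186 188 185 187 148  96]
 [181 190 188 188 126 113
[... 369 characters left out ...]
1 182 186 185 181 180 181 179 177 176 173 173 173]
 [163 172 171 172 184 182 180 177 174 155 156 170 156 155]
 [164 153 148 136 145 124 122 106 106 100  99 154 148 152]
 [114 111 115 114  91  78  63  57  58  69  84 121 146 145]
 [ 97  97  99  99  75  79  71  67  67  80  83  88 108 133]
 [ 95  84  86  76  69  76  67  68  66  65  55  61  76 126]
 [ 57  59  59  55  52  59  53  58  55  51  52  53  76 124]
 [ 50  53  52  49  51  50  52  54  52  51  52  54  76 143]
 [ 53  52  51  51  49  52  52  53  51  53  53  55  78 150]
 [ 49  64  62  76  54  54  52  51  52  78  78 102 105 162]
 [ 98  94  94 103  67  82 133 163 161 162 162 161 160 163]
 [107 101 103 105  69 111 173 179 178 177 175 172 170 171]]
```

```bash
python3 shift.py '0 .001 0.008 0 0 0 0; 0 .001 .014 0 0 0 0; 0 .001 .019 0 0 0 0; 0 .001 .023 0 0 0 0; 0 .001 .026 0 0 0 0;0 .001 .026 0 0 0 0'
```

```text
clock: 12.45
tcp_pos: [0.5164, -0.0611, 0.1141]
tool_rot: [[-0.97, -0.242, 0.002], [-0.242, 0.97, 0.0], [-0.002, -0.0, -1.0]]
force: [4.1, 1.4, -1.8]
finger_gap: 0.151
gripper_force: 59.4
```

```bash
python3 shift.py '-.0015 0.0003 .003 0 0 0 0; -.0015 .0003 .006 0 0 0 0; -.0015 .0003 .009 0 0 0 0; -.0015 .0003 .011 0 0 0 0;-.0015 .0003 .011 0 0 0 0'
```

```text
clock: 13.08
tcp_pos: [0.5175, -0.0605, 0.1028]
tool_rot: [[-0.97, -0.242, 0.002], [-0.242, 0.97, 0.0], [-0.002, -0.0, -1.0]]
force: [5.9, 2.5, 1.0]
finger_gap: 0.156
gripper_force: 59.6
```

```bash
python3 shift.py '-.0015 0.0003 .001 0 0 0 0; -.0015 .0003 .002 0 0 0 0; -.0015 .0003 .003 0 0 0 0; -.0015 .0003 .004 0 0 0 0;-.0015 .0003 .004 0 0 0 0'
```

```text
clock: 13.7
tcp_pos: [0.5174, -0.0603, 0.0993]
tool_rot: [[-0.97, -0.242, -0.0], [-0.242, 0.97, -0.0], [0.001, -0.0, -1.0]]
force: [-2.8, -0.3, 9.8]
finger_gap: 0.158
gripper_force: 61.1
```

```bash
python3 shift.py '-.0005 0 0 0 0 0 0.5; 0 0 0 0 0 0 1; 0 0 0 0 0 0 1; 0 0 0 0 0 0 1; 0 0 0 0 0 0 1;0 0 -.03 0 0 0 1; 0 0 -.08 0 0 0 1; 0 0 -.12 0 0 0 1;0 0 -.12 0 0 0 1'
python3 go.py ".476 -.015 .22 82" ".476 -.015 .085 82"
python3 - <<'E'
from vis import *
t,s=cams()
mosaic("f.png",[(t,225,150,75,90),(s,205,155,80,90)],5)
E
```

```text
clock: 14.82
tcp_pos: [0.5197, -0.0602, 0.2218]
tool_rot: [[-0.97, -0.241, 0.006], [-0.241, 0.97, -0.0], [-0.006, -0.002, -1.0]]
force: [0.8, -0.5, -0.1]
finger_gap: 1.001
gripper_force: 0.0
t 14.82 tcp [ 0.5197 -0.0602  0.2218] yangle 103.97 tilt [ 0.0058 -0.0003] F [ 0.8 -0.5 -0.1] gap 1.001
[0.0315 0.0544 0.0015] [ 0.12  0.04 21.97]
[0.0322 0.0546 0.1365] [ 0.12  0.04 21.97]
```

View pics/f.png

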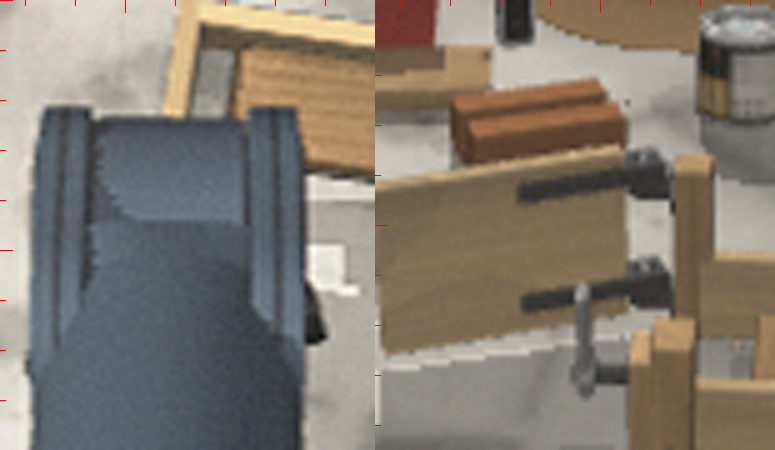

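The gate is hung and open about 68°: the upper eye sits on its bracket at px ~(260,187), the lower eye at ~(259,211). Next I come round to the outer face with the fingers closed.

```bash
python3 shift.py '.01 .02 0 0 0 10 .5; .02 .04 0 0 0 20 0; .0315 .0544 0 0 0 22 0; .0315 .0544 .03 0 0 22 0; .0315 .0544 .06 0 0 22 0; .032 .0545 .10 0 0 22 0; .032 .0545 .1365 0 0 22 0;.032 .0545 .1365 0 0 22 0'
cat > sw.py <<'E'
import numpy as np
from workcell import env
S=env.sense();R=S["tool_rot"];p=S["tcp_pos"];P=np.array([.609,-.038]);print(p,S["force"],np.degrees(np.arctan2(R[1,1],R[0,1])))
for f in [*range(194,262,8),262]:
    a=np.radians(f);d=.027 if f<225 else .022 if f<262 else .018
    w=P+.125*np.array([np.cos(a),np.sin(a)])+d*np.array([np.sin(a),-np.cos(a)])
    print(f,w.round(4),(R.T@np.r_[w-p[:2],.085-p[2]]).round(4))
E
python3 sw.py
```

```text
clock: 15.92
tcp_pos: [0.4711, -0.015, 0.0796]
tool_rot: [[-0.99, 0.139, -0.007], [0.139, 0.99, -0.0], [0.007, -0.001, -1.0]]
force: [-0.2, -0.9, 0.3]
finger_gap: 0.002
gripper_force: 0.0
[ 0.47114205 -0.01497032  0.07955004] [-0.1794281  -0.87838951  0.32362529] 82.00236539222225
194 [ 0.4812 -0.042 ] [-0.0137 -0.0254 -0.0055]
202 [ 0.483  -0.0598] [-0.0179 -0.0427 -0.0055]
210 [ 0.4872 -0.0771] [-0.0246 -0.0593 -0.0055]
218 [ 0.4939 -0.0937] [-0.0334 -0.0748 -0.0056]
226 [ 0.5063 -0.1126] [-0.0484 -0.0918 -0.0057]
234 [ 0.5177 -0.1262] [-0.0616 -0.1037 -0.0057]
242 [ 0.5309 -0.138 ] [-0.0763 -0.1136 -0.0058]
250 [ 0.5456 -0.1479] [-0.0922 -0.1213 -0.0059]
258 [ 0.5615 -0.1557] [-0.109  -0.1268 -0.006 ]
262 [ 0.5738 -0.1593] [-0.1217 -0.1286 -0.0061]
```

```bash
python3 shift.py '-.0137 -.0254 -.006 0 0 0 0; -.018 -.043 -.006 0 0 0 0; -.025 -.059 -.006 0 0 0 0; -.033 -.075 -.006 0 0 0 0; -.048 -.092 -.006 0 0 0 0; -.062 -.104 -.006 0 0 0 0; -.076 -.114 -.006 0 0 0 0; -.092 -.121 -.006 0 0 0 0; -.109 -.127 -.006 0 0 0 0; -.117 -.1286 -.006 0 0 0 0'
python3 go.py ".5738 -.1593 .085"
```

```text
clock: 17.18
tcp_pos: [0.5723, -0.1595, 0.0883]
tool_rot: [[-0.99, 0.14, 0.0], [0.14, 0.99, -0.0], [-0.0, -0.0, -1.0]]
force: [-0.8, 0.1, 0.4]
finger_gap: -0.002
gripper_force: 0.0
t 17.18 tcp [ 0.5723 -0.1595  0.0883] yangle 81.95 tilt [ 0.     -0.0002] F [-0.8  0.1  0.4] gap -0.002
[-0.0014  0.0004  0.0033] [0. 0. 0.]
```

```bash
python3 shift.py '-.003 0 0 0 0 0 0; -.005 0 0 0 0 0 0; -.005 0 0 0 0 0 0'; python3 shift.py '-.002 0 0 0 0 0 0; -.003 0 0 0 0 0 0;-.003 0 0 0 0 0 0'
```

```text
clock: 17.55
tcp_pos: [0.5732, -0.1589, 0.0876]
tool_rot: [[-0.99, 0.14, -0.006], [0.14, 0.99, 0.001], [0.006, -0.0, -1.0]]
force: [-9.2, 0.3, 2.2]
finger_gap: -0.002
gripper_force: 0.0
clock: 17.92
tcp_pos: [0.5732, -0.1589, 0.0872]
tool_rot: [[-0.99, 0.14, -0.012], [0.14, 0.99, 0.002], [0.012, 0.0, -1.0]]
force: [-17.7, 2.5, 6.1]
finger_gap: -0.001
gripper_force: 0.0
```

```bash
python3 shift.py '.01 0 0 0 0 0 0; .03 0 0 0 0 0 0; .045 0 -.03 0 0 0 0; .05 0 -.08 0 0 0 0; .05 -.03 -.11 0 0 0 0; .05 -.09 -.11 0 0 0 0;.04 -.13 -.11 0 0 0 0;.03 -.14 -.11 0 0 0 0;.03 -.14 -.11 0 0 0 0'
python3 go.py ".5553 -.287 .2 82" ".5553 -.287 .115 82"
python3 - <<'E'
from vis import *
t,s=cams()
p=np.array([.616,-.1285]);th=np.radians(-8.04);R=np.array([[np.cos(th),-np.sin(th)],[np.sin(th),np.cos(th)]])
W=lambda a:np.r_[p+R@a[:2],a[2]]
print("predicted latch tip side",proj(s,W((-.038,-.1193,.139))),"pivot",proj(s,W((-.038,-.103,.075))))
g=cv2.cvtColor(s["pixels"],cv2.COLOR_RGB2GRAY)
u=proj(s,W((-.038,-.1193,.139))).round().astype(int);print(u);print(g[u[1]-6:u[1]+8,u[0]-7:u[0]+8])
E
```

```text
clock: 19.05
tcp_pos: [0.5309, -0.2938, 0.1981]
tool_rot: [[-0.99, 0.139, 0.0], [0.139, 0.99, 0.0], [-0.0, 0.001, -1.0]]
force: [-0.6, -0.7, -0.3]
finger_gap: -0.0
gripper_force: 0.0
t 19.05 tcp [ 0.5309 -0.2938  0.1981] yangle 81.98 tilt [0.0004 0.0005] F [-0.6 -0.7 -0.3] gap -0.0
[-0.0232  0.0101 -0.0019] [-0.    0.   -0.02]
[-0.0232  0.0101  0.0831] [-0.    0.   -0.02]
predicted latch tip side [246.09591348 212.65607593] pivot [246.96098927 229.32521035]
[246 213]
[[180 174 167 163 154 153 152 147 168 165 166 160 112  77  76]
 [182 172 167 158 151 150 149 155 165 166 164 160  78  75  79]
 [179 176 166 160 154 152 155 182 166 166 165 124  77  77  79]
 [179 173 164 158 153 152 148 172 168 171 166  87  78  78  81]
 [176 172 161 155 150 148 128 142 133 129 133  72  76  78  78]
 [173 167 157 151 152 154 141 154 123 102 105  75  77  82  79]
 [171 165 157 152 156 157 149 153 122 105 102  80  81  79  81]
 [172 165 158 154 156 157 159 143 107  99 106  71  76  79  81]
 [157 163 155 155 155 157 112 103  85  98 107  72  80  81  82]
 [155 147 145 139 141 139  96  93  83  99 109  72  78  80  81]
 [155 147 145 141 140 140  98  89  83 101 108  76  82  82  80]
 [154 149 146 144 145 143  95  92  86  95 111  74  81  81  82]
 [164 160 151 145 151 151 107  93  85  91 112  76  81  82  81]
 [167 160 151 150 155 160 110  94  86  90 108  75  78  82  81]]
```

```bash
python3 shift.py '-0.018 .010 0 0 0 0 0; -.018 .010 .04 0 0 0 0; -.018 .010 .08 0 0 0 0; -.018 .010 .083 0 0 0 0; -.018 .020 .083 0 0 0 0; -.018 .03 .083 0 0 0 0; -.018 .04 .083 0 0 0 0; -.018 .05 .083 0 0 0 0; -.018 .06 .083 0 0 0 0;-.018 .07 .083 0 0 0 0'
python3 shift.py '0 .004 0 0 0 0 0;0 .004 0 0 0 0 0'
cat > lat.py <<'E'
from vis import *
t,s=cams()
p=np.array([.616,-.1285]);th=np.radians(-8.04);R=np.array([[np.cos(th),-np.sin(th)],[np.sin(th),np.cos(th)]])
W=lambda a:np.r_[p+R@a[:2],a[2]]
old=np.load("c0.npz")
for n,c,o in(("t",t,old["t"]),("s",s,old["s"])):
  for q in(0,1.82):
    a=q-.25;pts=[proj(c,W((-.042,-.103+l*np.sin(a),.075+l*np.cos(a)))) for l in(.03,.04,.05,.06)]
    print(n,q,[(u.round(0).astype(int).tolist(),c["pixels"][int(round(u[1])),int(round(u[0]))].tolist()) for u in pts])
E
python3 lat.py; python3 go.py
```

```text
clock: 20.4
tcp_pos: [0.5565, -0.237, 0.1161]
tool_rot: [[-0.989, 0.146, 0.001], [0.146, 0.989, -0.012], [-0.002, -0.012, -1.0]]
force: [-4.5, -44.8, -6.1]
finger_gap: -0.003
gripper_force: 22.0
clock: 20.65
tcp_pos: [0.5564, -0.237, 0.1162]
tool_rot: [[-0.989, 0.15, 0.001], [0.15, 0.989, -0.016], [-0.003, -0.015, -1.0]]
force: [-2.6, -38.4, -4.8]
finger_gap: -0.002
gripper_force: 19.0
t 0 [([321, 215], [75, 85, 95]), ([322, 215], [78, 90, 97]), ([323, 214], [77, 85, 96]), ([325, 214], [78, 86, 94])]
t 1.82 [([307, 215], [134, 114, 88]), ([303, 214], [127, 108, 83]), ([300, 214], [127, 110, 84]), ([297, 213], [126, 107, 85])]
s 0 [([245, 222], [126, 120, 109]), ([245, 219], [83, 83, 83]), ([245, 217], [46, 43, 43]), ([245, 214], [51, 49, 48])]
s 1.82 [([247, 224], [109, 108, 105]), ([247, 223], [113, 111, 108]), ([247, 221], [112, 110, 109]), ([248, 219], [79, 76, 73])]
t 20.75 tcp [ 0.5564 -0.2371  0.1162] yangle 81.36 tilt [ 0.0009 -0.0155] F [ -3.  -39.1  -5. ] gap -0.001
```

```bash
python3 shift.py '0 -.02 0 0 0 0 0;0 -.04 0 0 0 0 0; 0 -.07 0 0 0 0 0; 0 -.07 -.05 0 0 0 0; 0 -.10 -.10 0 0 0 0; 0.02 -.15 -.12 0 0 0 0; .04 -.20 -.12 0 0 0 0; .05 -.22 -.12 0 0 0 0;.05 -.22 -.12 0 0 0 0'
python3 lat.py
cat > gate.py <<'E'
from lat import *
# predicted top-face pixel of gate for opening angles, and colour there
def gp(a,y,z=.134,x=0):
    a=np.radians(a);v=np.array([x,y-.0955]);Ra=np.array([[np.cos(a),np.sin(a)],[-np.sin(a),np.cos(a)]])
    return W(np.r_[np.array([-.02,.09])+Ra@v,z])
def px(c,P):
    u=proj(c,P);return cv2.getRectSubPix(c["pixels"],(1,1),(float(u[0]),float(u[1])))[0,0].tolist()
for y in(-.07,-.03,.03):
    print("top along bay x at gate y",y)
    for x in np.arange(-.06,.03,.006): print(round(x,3),px(t,W((x,y-.0055,.134))),end=" ")
    print()
E
python3 gate.py | tail -6; python3 go.py
```

```text
clock: 21.88
tcp_pos: [0.4771, -0.4353, 0.235]
tool_rot: [[-0.99, 0.142, -0.001], [0.142, 0.99, 0.0], [0.001, 0.0, -1.0]]
force: [0.1, 0.7, 0.2]
finger_gap: -0.002
gripper_force: 0.0
t 0 [([321, 215], [132, 129, 125]), ([322, 215], [171, 166, 156]), ([323, 214], [167, 163, 151]), ([325, 214], [164, 161, 150])]
t 1.82 [([307, 215], [118, 104, 81]), ([303, 214], [124, 107, 85]), ([300, 214], [117, 100, 78]), ([297, 213], [117, 102, 80])]
s 0 [([245, 222], [128, 124, 112]), ([245, 219], [119, 113, 103]), ([245, 217], [114, 108, 98]), ([245, 214], [125, 118, 108])]
s 1.82 [([247, 224], [109, 108, 106]), ([247, 223], [111, 110, 109]), ([247, 221], [109, 109, 108]), ([248, 219], [89, 83, 74])]
top along bay x at gate y -0.07
-0.06 [118, 104, 85] -0.054 [119, 100, 76] -0.048 [113, 99, 77] -0.042 [215, 183, 137] -0.036 [209, 178, 134] -0.03 [133, 114, 86] -0.024 [102, 84, 63] -0.018 [224, 181, 129] -0.012 [208, 170, 122] -0.006 [165, 133, 98] -0.0 [202, 162, 114] 0.006 [193, 156, 114] 0.012 [214, 170, 122] 0.018 [170, 141, 107] 0.024 [215, 183, 137] 
top along bay x at gate y -0.03
-0.06 [181, 171, 157] -0.054 [116, 98, 78] -0.048 [119, 103, 80] -0.042 [119, 102, 80] -0.036 [216, 185, 138] -0.03 [212, 181, 134] -0.024 [156, 152, 143] -0.018 [167, 164, 154] -0.012 [160, 157, 147] -0.006 [164, 160, 150] -0.0 [162, 157, 148] 0.006 [159, 153, 145] 0.012 [132, 128, 119] 0.018 [205, 197, 185] 0.024 [170, 165, 154] 
top along bay x at gate y 0.03
-0.06 [213, 207, 194] -0.054 [171, 166, 157] -0.048 [106, 96, 80] -0.042 [122, 105, 82] -0.036 [87, 81, 75] -0.03 [211, 181, 136] -0.024 [211, 181, 135] -0.018 [223, 215, 202] -0.012 [166, 162, 152] -0.006 [166, 159, 151] -0.0 [162, 156, 148] 0.006 [166, 161, 152] 0.012 [155, 150, 143] 0.018 [146, 142, 133] 0.024 [125, 123, 114] 
t 22.07 tcp [ 0.4799 -0.4322  0.2351] yangle 82.16 tilt [0.0005 0.0014] F [ 0.1 -0.4  0.3] gap 0.003
```

```bash
python3 go.py ".5417 -.118 .235 82" ".5417 -.118 .088 82"
```

```text
t 22.07 tcp [ 0.4799 -0.4322  0.2351] yangle 82.16 tilt [0.0005 0.0014] F [ 0.1 -0.4  0.3] gap 0.003
[-0.0184  0.3197  0.0005] [ 0.   -0.    0.16]
[-0.0183  0.3194  0.1475] [ 0.   -0.    0.16]
```

```bash
python3 shift.py '0 .06 0 0 0 0 0; 0 .12 0 0 0 0 0; 0 .18 0 0 0 0 0; -.01 .24 0 0 0 0 0; -.018 .29 0 0 0 0 0; -.018 .319 0 0 0 0 0; -.018 .319 .05 0 0 0 0; -.018 .319 .10 0 0 0 0; -.018 .319 .147 0 0 0 0;-.018 .319 .147 0 0 0 0'
python3 shift.py '-.01 0 0 0 0 0 0;-.02 0 0 0 0 0 0;-.026 0 0 0 0 0 0; -.031 0 0 0 0 0 0; -.036 0 0 0 0 0 0;-.036 0 0 0 0 0 0'
python3 lat.py
```

```text
clock: 23.32
tcp_pos: [0.5387, -0.1189, 0.0858]
tool_rot: [[-0.991, 0.137, -0.006], [0.137, 0.991, 0.002], [0.006, 0.001, -1.0]]
force: [0.6, -0.5, 0.1]
finger_gap: -0.001
gripper_force: 0.0
clock: 24.08
tcp_pos: [0.5766, -0.1258, 0.0882]
tool_rot: [[-0.99, 0.139, 0.0], [0.139, 0.99, 0.0], [-0.0, 0.0, -1.0]]
force: [-0.1, -0.1, 0.5]
finger_gap: 0.001
gripper_force: 0.0
t 0 [([321, 215], [136, 134, 130]), ([322, 215], [185, 180, 169]), ([323, 214], [178, 174, 162]), ([325, 214], [171, 165, 156])]
t 1.82 [([307, 215], [54, 59, 62]), ([303, 214], [56, 62, 65]), ([300, 214], [58, 63, 70]), ([297, 213], [59, 67, 70])]
s 0 [([245, 222], [145, 142, 135]), ([245, 219], [132, 128, 121]), ([245, 217], [120, 117, 110]), ([245, 214], [131, 126, 120])]
s 1.82 [([247, 224], [111, 110, 107]), ([247, 223], [110, 108, 106]), ([247, 221], [111, 108, 107]), ([248, 219], [105, 100, 98])]
```

```bash
python3 shift.py '-.001 0 0 0 0 0 0;-.002 0 0 0 0 0 0;-.003 0 0 0 0 0 0; -.004 0 0 0 0 0 0; -.004 0 0 0 0 0 0'
```

```text
clock: 24.8
tcp_pos: [0.5777, -0.1262, 0.0877]
tool_rot: [[-0.99, 0.139, -0.005], [0.139, 0.99, 0.001], [0.005, -0.0, -1.0]]
force: [-8.3, 2.1, 2.7]
finger_gap: 0.001
gripper_force: 0.0
```

Shut with light pressure. I'll release slowly, retreat and inspect.

```bash
python3 shift.py '.001 0 0 0 0 0 0; .002 0 0 0 0 0 0; .003 0 0 0 0 0 0; .004 0 0 0 0 0 0; .006 0 0 0 0 0 0; .009 0 0 0 0 0 0; .015 0 0 0 0 0 0;.03 0 0 0 0 0 0;.045 0 0 0 0 0 0; .06 0 0 0 0 0 0'
python3 shift.py '0 0 -.05 0 0 0 0; 0 0 -.10 0 0 0 0; 0 .06 -.15 0 0 0 0; 0 .12 -.15 0 0 0 0;0 .18 -.15 0 0 0 0; 0 .24 -.15 0 0 0 0; 0 .3 -.15 0 0 0 0;0 .3 -.15 0 0 0 0'
python3 gate.py
python3 - <<'E'
from lat import *
# dark/grey steel mask near latch, side and top
for n,c in(("t",t),("s",s)):
    u=proj(c,W((-.038,-.103,.075))).round().astype(int)
    im=c["pixels"].astype(int);sat=im.max(2)-im.min(2)
    y0,x0=(u[1]-8,u[0]-28) if n=="t" else (u[1]-20,u[0]-12)
    print(n,u,"origin",x0,y0)
    for r in range(y0,y0+(18 if n=="t" else 28)): print(r,"".join("#" if sat[r,k]<22 and im[r,k].max()<135 else "o" if sat[r,k]>=28 else "." for k in range(x0,x0+42)))
E
```

```text
clock: 26.05
tcp_pos: [0.52, -0.118, 0.0884]
tool_rot: [[-0.99, 0.139, 0.0], [0.139, 0.99, -0.0], [-0.0, -0.0, -1.0]]
force: [0.9, 0.2, 0.3]
finger_gap: -0.002
gripper_force: 0.0
clock: 27.05
tcp_pos: [0.5616, 0.1854, 0.2379]
tool_rot: [[-0.991, 0.131, -0.001], [0.131, 0.991, 0.003], [0.001, 0.003, -1.0]]
force: [-0.4, -1.0, 0.1]
finger_gap: -0.002
gripper_force: 0.0
t 0 [([321, 215], [153, 155, 150]), ([322, 215], [172, 167, 162]), ([323, 214], [180, 175, 163]), ([325, 214], [178, 174, 164])]
t 1.82 [([307, 215], [104, 93, 84]), ([303, 214], [86, 84, 78]), ([300, 214], [113, 107, 98]), ([297, 213], [85, 83, 83])]
s 0 [([245, 222], [176, 172, 162]), ([245, 219], [159, 153, 145]), ([245, 217], [145, 139, 132]), ([245, 214], [161, 155, 146])]
s 1.82 [([247, 224], [106, 106, 103]), ([247, 223], [98, 98, 95]), ([247, 221], [115, 113, 111]), ([248, 219], [98, 97, 95])]
top along bay x at gate y -0.07
-0.06 [163, 156, 146] -0.054 [139, 134, 122] -0.048 [134, 134, 131] -0.042 [100, 90, 74] -0.036 [104, 89, 70] -0.03 [168, 145, 111] -0.024 [162, 139, 106] -0.018 [172, 140, 100] -0.012 [227, 
[... 2892 characters left out ...]
............###oooo..ooooooooooooo####.#..
223 ............###oooo..ooooooooooooo########
224 ............###oooo..ooooooooooooo#######o
225 ...........####oooo..ooooooooooooo#.######
226 ...........####oooo##ooooooooooooo#....###
227 ..........#####oooo#.ooooooooooooo#.....##
228 .........############ooooooooooooo#.....##
229 .........############ooooooooooooo#......#
230 .........############ooooooooooooooooo....
231 ..........###########ooooooooooooooooooooo
232 ..........####.oooo#.ooooooooooooooooooooo
233 ...........###.oooo#.ooooooooooooooooooooo
234 ...............oooo#oooooooooooooooooooooo
235 ..........###..oooo..ooooooooooooooooooooo
236 .......#######.oooo..ooooooooooooooooooooo
```

```bash
python3 - <<'E' | tail -45
from lat import *
im=s["pixels"].astype(int);sat=im.max(2)-im.min(2)
for z in(.134,.014): print("gate end z",z,[proj(s,W((x,-.088,z))).round(1).tolist() for x in(-.027,-.013)])
print("col 251 rows:",[(r,int(sat[r,251])) for r in range(198,214)])
print("upper eye top/bottom px",[proj(s,W((x,y,z))).round(1).tolist() for x,y,z in((-.033,.077,.108),(-.033,.077,.124))])
for r in range(181,202): print(r,im[r,250:262].max(1).tolist())
for n,P in(("tin",(.68,.28,.077)),("roll",None),("case",None)): pass
o=old["t"].astype(int);d=np.abs(o-t["pixels"]).max(2)
for n,(x,y,w) in {"tin":(118,148,36),"roll":(336,184,42),"case":(362,230,36),"block":(270,160,50)}.items(): print(n,(d[y:y+w,x:x+w]>40).mean().round(3))
a=plane(t,*(0,0),0)
m=cv2.inRange(cv2.cvtColor(t["pixels"],cv2.COLOR_RGB2HSV),(5,90,40),(25,255,190))[155:200,262:320]
n,l,st,ce=cv2.connectedComponentsWithStats(m);print("block blobs",[(st[i].tolist(),ce[i].round(1)) for i in range(1,n) if st[i][4]>150])
print("block home corners px",[proj(t,W((x,-.004+y,.036))).round(1).tolist() for x in(.055,.125) for y in(-.056,.056)])
E
```

```text
t 0 [([321, 215], [154, 153, 154]), ([322, 215], [171, 166, 163]), ([323, 214], [179, 175, 165]), ([325, 214], [175, 172, 160])]
t 1.82 [([307, 215], [101, 93, 79]), ([303, 214], [86, 82, 79]), ([300, 214], [113, 108, 98]), ([297, 213], [79, 79, 75])]
s 0 [([245, 222], [177, 172, 163]), ([245, 219], [158, 154, 143]), ([245, 217], [144, 139, 133]), ([245, 214], [159, 156, 146])]
s 1.82 [([247, 224], [107, 107, 105]), ([247, 223], [97, 97, 94]), ([247, 221], [117, 115, 112]), ([248, 219], [98, 97, 95])]
gate end z 0.134 [[251.0, 209.2], [255.9, 209.4]]
gate end z 0.014 [[251.4, 244.5], [256.0, 244.7]]
col 251 rows: [(198, 16), (199, 16), (200, 15), (201, 15), (202, 12), (203, 19), (204, 30), (205, 46), (206, 43), (207, 40), (208, 40), (209, 41), (210, 40), (211, 47), (212, 39), (213, 40)]
upper eye top/bottom px [[254.0, 192.3], [254.0, 187.8]]
181 [94, 92, 92, 93, 92, 116, 171, 170, 175, 177, 171, 172]
182 [92, 90, 93, 91, 92, 123, 176, 178, 175, 175, 174, 172]
183 [92, 89, 92, 92, 88, 126, 179, 179, 179, 175, 174, 174]
184 [87, 86, 91, 92, 91, 104, 161, 161, 161, 162, 158, 175]
185 [
[... 526 characters left out ...]
0, 65, 57, 58]
194 [182, 181, 178, 174, 181, 183, 185, 191, 96, 58, 52, 55]
195 [191, 191, 189, 167, 141, 185, 185, 187, 82, 62, 114, 164]
196 [196, 192, 189, 135, 124, 138, 185, 174, 75, 55, 131, 180]
197 [192, 191, 190, 133, 123, 123, 140, 134, 65, 57, 134, 182]
198 [196, 191, 157, 127, 124, 125, 128, 98, 66, 68, 134, 179]
199 [195, 195, 165, 126, 123, 126, 128, 80, 60, 76, 133, 170]
200 [196, 191, 139, 121, 124, 127, 123, 82, 54, 75, 136, 181]
201 [195, 195, 138, 119, 121, 127, 106, 84, 56, 85, 139, 191]
tin 0.767
roll 0.087
case 0.018
block 0.442
block blobs [([8, 4, 38, 27, 680], array([27.6, 16.4]))]
block home corners px [[305.6, 184.8], [268.9, 179.6], [308.5, 162.6], [272.1, 157.5]]
```

```bash
python3 shift.py '.03 -.06 0 0 0 0 0; .08 -.08 0 0 0 0 0; .10 -.08 0 0 0 0 0'; python3 - <<'E' | tail -8
from lat import *
for nm,c,R0 in(("t",t,{"tin":(122,153,28,28),"roll":(338,186,38,38),"case":(364,233,32,30)}),("s",s,{"tin":(266,152,26,30),"roll":(243,256,44,32),"case":(198,266,36,40)})):
    for n,(x,y,w,h) in R0.items():
        o=cv2.cvtColor(old[nm],cv2.COLOR_RGB2GRAY);g=cv2.cvtColor(c["pixels"],cv2.COLOR_RGB2GRAY)
        r=cv2.matchTemplate(g[y-5:y+h+5,x-5:x+w+5],o[y:y+h,x:x+w],cv2.TM_CCOEFF_NORMED)
        _,v,_,l=cv2.minMaxLoc(r);print(nm,n,"shift",l[0]-5,l[1]-5,"score",round(v,3))
E
```

```text
clock: 27.72
tcp_pos: [0.4497, 0.1104, 0.2385]
tool_rot: [[-0.99, 0.144, -0.001], [0.144, 0.99, -0.001], [0.001, -0.001, -1.0]]
force: [0.4, 1.2, 0.2]
finger_gap: -0.001
gripper_force: 0.0
s 0 [([245, 222], [176, 171, 162]), ([245, 219], [159, 154, 145]), ([245, 217], [144, 139, 131]), ([245, 214], [159, 154, 144])]
s 1.82 [([247, 224], [161, 161, 157]), ([247, 223], [151, 152, 148]), ([247, 221], [146, 144, 140]), ([248, 219], [153, 151, 149])]
t tin shift 0 0 score 0.998
t roll shift 0 0 score 0.829
t case shift 0 0 score 0.961
s tin shift 0 0 score 0.998
s roll shift 0 0 score 0.895
s case shift 0 0 score 0.954
```

Nothing else has moved (the lower scores are the arm's shadow), and the gate is shut, latched and clear of the robot. Handing in.

```bash
python3 -c "
from workcell import env
print(env.close_job())"
```

```text
the job is handed in; nothing more can be done
None
```

I handed the job in at about 28 s: the block is home, the gate is hung and shut, the latch lies level across it, and the tin, tape roll and tape measure have not moved. The gate had drifted about 6° open when I first tipped the latch, so the arm caught on its end at about 45 N; I pushed the gate shut again and the latch dropped into place.

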